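# Bring the red-lidded jar of the parts carousel to the front and hold it there

### The job

Take the red jar on the parts carousel lightly by its knob, squeezing with no more than about 40 N, and lead it round until the jar faces front, in line with the yellow pointer on the carousel's base. The turntable spins freely, so finish while still gripping the red knob and holding the turntable still. Leave the other things on the cart where they are.

Things in the scene. Friction and masses are not known exactly. Their poses are not given: they have to be found in the camera images.
- red_knob (a point): Centre (half-way up) of the upright round red knob, 20 mm in diameter, 50 mm tall, standing on the red lid (64 mm in diameter, 25 mm below this point) of the marked jar. It circles the turntable's axis at a radius of 85 mm. Three more jars of the same shape, with grey lids and knobs, stand at the other quarter points.
- axis (a point): Point on the carousel's fixed upright axis, at the height of the knobs' centres (149 mm above the cart top). The turntable is an aluminium disc, 250 mm in diameter, top 44 mm above the cart top.
- front_spot (a point): Fixed point in the air where the red knob's centre lies when its jar faces front: 85 mm from the axis, at knob height, straight above the line from the axis to the yellow pointer. The pointer is a flat pointed yellow tab, 40 mm wide, 10 mm thick, lying on the cart top and reaching 185 mm from the axis.
- carousel: The turntable with its four jars (each 64 mm wide, 130 mm tall with its knob), all one rigid piece: jars and lids cannot be lifted off. It turns freely both ways about the axis, without stops, with a light drag (0.03 Nm, under 1 N at the knob). Origin on the axis under the disc; the red jar is towards its -x. The red lid is brittle: squeeze it with 40 N per finger or less.
- ratchet: Bystander: chrome ratchet, 237 mm long, 24 mm high, lying flat. Origin under its middle.
- bin: Bystander: clear open polycarbonate bin, 160 x 120 x 70 mm. Origin at the centre of its underside.
- wheel: Bystander: white urethane wheel lying flat, 75 mm in diameter, 30 mm high. Origin at the centre of its underside.
- bushing: Bystander: green silicone bushing, 40 mm in diameter, 30 mm high. Origin at the centre of its underside.
- seater: Bystander: aluminium bearing seater, stepped round, 54 mm in diameter, 60 mm high. Origin at the centre of its underside.

How it is judged:
By the outcome, as a careful person would: the job done as asked, in the order asked, and still so for the second after the job is handed in, while the arm keeps its last pose, push and grip.
It also fails if it takes over 45 s, if anything falls off the work surface, if the arm or the gripper's body presses on something with over 40 N, if the wrist force passes 120 N, or if a joint passes its speed limit or range.

### The arm

A 6-joint arm with a two-finger parallel gripper is mounted at the origin on the work surface. World frame = base frame: x ahead of the robot, y to its left, z up, the work surface at z = 0. Lengths are in m, angles in rad, forces in N, time in s.
With the tool pointing down it reaches from about 0.275 to 0.75 m from the base axis. Payload 10.2 kg.
Tool frame: the origin (TCP) lies at the very end of the fingers, on their centre line; the grasp point (between the pads) lies r.grip_depth behind it (r.grip_depth is the distance from the TCP to the grasp point, in m); z points along the fingers, y is the line along which they close (so a half turn about z gives the same grasp; the last joint's range is limited). The gripper opens to 85 mm and grips with 20 to 120 N. Pads are 22 mm wide; open, the fingers measure 114 mm over their backs; the gripper's body (76 mm by 85 mm) begins 54 mm behind the grasp point. The pads swing forward as they close: fully open they stand 13 mm farther back than shut.
Start: joints at [-1.326, 0.313, 1.498, -0, 1.331, -0.223], TCP at [0.237, -0.469, 0.231] pointing down, gripper open.
Joint ranges: [-2.94, 2.94], [-0.97, 2.17], [0.19, 2.56], [-1.23, 4.37], [0.02, 3.11], [-2.88, 2.88]. Speed limits (rad/s): [2.39, 2.39, 3.01, 3.14, 3.14, 3.14].

### API

Orientations are given as [roll, pitch, yaw] about the fixed x, y, z axes, in that order (R = Rz(yaw) Ry(pitch) Rx(roll)).
In Python, from station import r, imaging, outline_of, mark_of gives the robot as it stands. The module is installed in compiled form; this text tells all that it offers.
- The arm moves only by the tool play_rows, never from a script. Its argument "moves" is one flat list of numbers, 7 for each row, row after row: the closure, from -1 (fully open) to 1 (shut), then the shift along the tool's x, y, z in units of 25 mm (1.0 is 25 mm), then the turn, a rotation vector about the tool's x, y, z in units of 10 degrees (1.0 is 10 degrees). In form: [grip, tx, ty, tz, wx, wy, wz, grip, tx, ty, tz, wx, wy, wz, ...]. A call has exactly 10 rows; each row is the pose to reach, as a shift and turn from the pose commanded when the call began, along the tool's axes at that moment; what a row does not reach only later rows make up. A row lasts 1/8 s, in which the tool goes at most 62.5 mm and 10.7 degrees, less where a joint would pass 70% of its speed; a pose out of reach is approached as far as the arm can. A call with a gripper value outside its range is refused whole. The fingers move at their own pace and stop on an object; "grip_force" is the grip in N (left out, the last holds). Time passes only in rows, so rows that repeat a pose let the fingers close, or fill a call up. It gives the time, the measured TCP pose, the force, the opening and the grip force at its end, in the units of the state.
- r.get_state(): the state, without advancing time (a new reading comes with each control period).
- imaging.snapshot(name): name is "side" or "top" or "wrist"; returns the picture (420x560x3 uint8, red, green, blue); there is no depth.
- imaging.camera_model(name): a dict with "mtx" (3x3 intrinsics, pixels), "pose" (4x4, takes a point from camera to world coordinates). Camera axes: x right, y up, looking along -z (the intrinsics and any distortion apply to the point x, -y, -z); pixel columns grow to the right and rows downward; lengths in m; the calibration is good to about 2 mm. A picture is of the moment at which its call begins: read the wrist's pose just before it. camera_model takes no time and is no camera call; for the wrist camera it gives the pose at the moment of the call.
- r.finish_job(): hands the job in; it is judged then, once.
Trained networks look in the newest picture that a camera, given by its name, has taken for a name from the list of things; names that differ only in an ending like _2 or _b are one class to them, and where a whole thing is asked for, a point or a joint stands for the part that bears it (a point fixed in the world has none). Each returns a list of dicts, best first, with "p" (0 to 1); they miss things now and then, are a little off and sometimes report something else, mostly with a low value. They report only what shows in the picture. A call takes as long as a camera call.
- outline_of(thing, camera): "pixels" (420x560 bool, what is visible of it).
- mark_of(thing, camera): "xyz" ([x, y, z] in m, in the coordinates of the camera as it stood for that picture, good to about 4 mm: a listed point, or the origin of a listed thing).
The state is a dict: "time": time; "joint_pos": joint angles; "joint_velocities": joint speeds; "joint_torque": joint torques, N m; "tool_pos": TCP position; "orientation": TCP orientation; "contact_force": force on the tool from outside, world axes, zero at the start; "moment": the same for the moment, N m; "gripper_width": finger opening in m; "finger_force": force on a finger pad.
Only numpy, scipy, OpenCV 4.12 (cv2) and the standard library are available. Lean on these libraries where they do the work, as an engineer would, in place of code of your own. Each camera call takes 0.05 s, during which the arm holds its last target. There are 200 camera calls.

## Working session

There is one attempt and no reset: what is moved stays moved. The work goes in short steps, Python scripts to look and compute and a tool call to move; the robot and the scene stay as the last step left them, time stands still between calls to the robot, and variables do not carry over. Pictures are saved under pics/ and viewed, at most 10 in all, crops included, and the job is handed in when it is done.

Besides the shell and the picture viewer there is one more tool, called by a JSON object that holds its "method" and its "body", one argument or row to a line. play_rows: Moves the arm, as the interface text tells. Its arguments: {"type":"object","properties":{"moves":{"type":"array","items":{"type":"number"}},"grip_force":{"type":"number"}},"required":["moves"]}

```bash
mkdir -p pics
cat > h.py <<'E'
from station import r, imaging, outline_of, mark_of
import numpy as np, cv2
from scipy.spatial.transform import Rotation as R
def world(cam,p):
    T=imaging.camera_model(cam)["pose"]; return (T@np.r_[p,1])[:3]
def find(thing,cam):
    return [(round(d["p"],2),np.round(world(cam,d["xyz"]),4)) for d in mark_of(thing,cam)[:3]]
def snap(cam,f=None):
    im=imaging.snapshot(cam)
    if f: cv2.imwrite("pics/"+f,im[:,:,::-1])
    return im
E
python3 - <<'E'
from h import *
s=r.get_state();print(s,r.grip_depth)
ims=[]
for c in["top","side"]:
    ims.append(snap(c))
    for t in["red_knob","axis","front_spot","carousel"]: print(c,t,find(t,c))
for t in["ratchet","bin","wheel","bushing","seater"]: print(t,find(t,"side"))
for c,i in zip(["top","side"],ims): cv2.imwrite(f"pics/{c}0.png",i[:,:,::-1])
E
```

```text
{'time': 0.0, 'joint_pos': array([-1.32639673e+00,  3.13468610e-01,  1.49845008e+00, -1.03714188e-05,
        1.33099859e+00, -2.23411345e-01]), 'joint_velocities': array([ 0.00088378, -0.00032908,  0.00028431,  0.00090419, -0.0008577 ,
        0.00169538]), 'joint_torque': array([ 1.44183591e-04, -4.12269545e+01, -2.59738898e+01, -2.01124121e-04,
        4.18698110e-03,  1.08441009e-05]), 'tool_pos': array([ 0.23665665, -0.4683418 ,  0.23072066]), 'orientation': array([-3.14029872e+00, -2.83659536e-04,  4.67813228e-01]), 'contact_force': array([ 0.46349126, -0.41834043, -0.79086085]), 'moment': array([ 0.03238654, -0.02648313, -0.06351215]), 'finger_force': 0.0, 'gripper_width': 0.08515316602584053} 0.0187
top red_knob [(0.36, array([0.7844, 0.0965, 0.0027]))]
top axis [(0.95, array([ 0.5754, -0.0159,  0.1488])), (0.71, array([ 0.6504, -0.387 ,  0.0031]))]
top front_spot [(0.95, array([0.5013, 0.0103, 0.1522]))]
top carousel [(0.56, array([ 0.5755, -0.015 ,  0.0312]))]
side red_knob [(0.84, array([0.6479, 0.0302, 0.1486])), (0.52, array([3.66e-01, 3.64e-01, 1.00e-04])), (0.35, array([ 0.5794, -0.0171,  0.1494]))]
side axis [(0.87, array([ 0.584 , -0.0202,  0.1508]))]
side front_spot [(0.66, array([0.4938, 0.0106, 0.1526]))]
side carousel [(0.88, array([ 0.5751, -0.0188,  0.0293]))]
ratchet [(0.59, array([ 0.4023, -0.3938, -0.0016]))]
bin [(0.72, array([ 0.3659,  0.3661, -0.0015])), (0.55, array([0.4953, 0.0159, 0.1481]))]
wheel [(0.98, array([ 0.7869,  0.0963, -0.0046]))]
bushing [(0.86, array([ 5.881e-01,  3.800e-01, -4.000e-04]))]
seater [(0.7, array([ 0.6462, -0.3854, -0.0015]))]
```

View pics/top0.png

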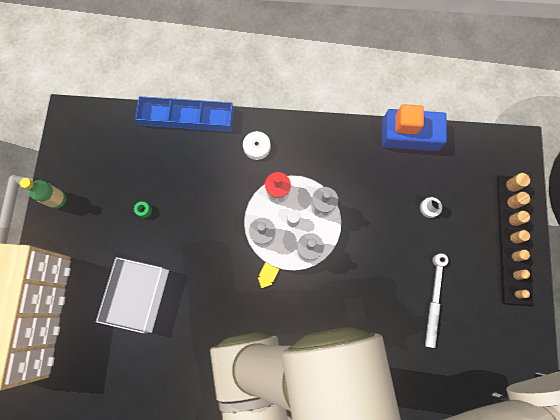

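View pics/side0.png

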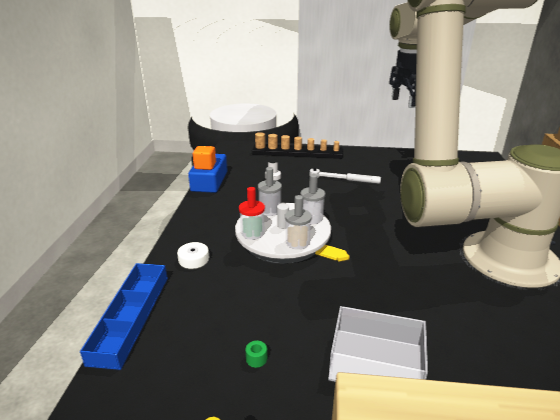

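Top view: red jar at (277,185), hub at (293,222), yellow pointer tip at about (265,285), and the side view agrees. I'll refine the pointer line and knob by colour and work out the approach.

```bash
cat >> h.py <<'E'
def ray(cam,uv,z):
    m=imaging.camera_model(cam);K=m["mtx"];T=m["pose"]
    d=np.linalg.solve(K,np.r_[uv,1.]);d=T[:3,:3]@(d*[1,-1,-1]);o=T[:3,3]
    return o+d*(z-o[2])/d[2]
def goto(p,yaw):
    "shift (25mm units) and turn (10deg units) in the tool frame for target TCP p, pointing down"
    s=r.get_state();A=R.from_euler("xyz",s["orientation"]);B=R.from_euler("xyz",[np.pi,0,yaw])
    return np.round(A.inv().apply(np.array(p)-s["tool_pos"])/.025,3),np.round(np.degrees((A.inv()*B).as_rotvec())/10,3)
E
python3 - <<'E'
from h import *
print(imaging.camera_model("top").keys())
im=snap("top");h=cv2.cvtColor(im,cv2.COLOR_RGB2HSV)
ym=cv2.inRange(h,(22,150,120),(35,255,255));ym[:,:200]=0;ym[:,330:]=0
v,u=np.nonzero(ym);P=np.array([ray("top",[a,b],.01) for a,b in zip(u,v)])[:,:2]
print(len(u),"ctr",P.mean(0))
ax=np.array([.5755,-.0165]);d=P.mean(0)-ax;print("ptr ang",np.degrees(np.arctan2(d[1],d[0])),np.linalg.norm(P-ax,axis=1).max())
rm=cv2.inRange(h,(0,150,60),(8,255,255))|cv2.inRange(h,(172,150,60),(180,255,255));rm[:,:240]=0;rm[:,350:]=0
v,u=np.nonzero(rm);c=ray("top",[u.mean(),v.mean()],.124)
print("red",len(u),c, np.degrees(np.arctan2(*(c[:2]-ax)[::-1])))
o=outline_of("carousel","top")
if o: print(o[0]["p"],[ray("top",np.array(cv2.minEnclosingCircle(np.argwhere(o[0]["pixels"])[:,::-1].astype(np.float32))[0]),z) for z in(.044,)])
wm=cv2.inRange(h,(0,0,150),(180,60,255));wm[:,:235]=0;wm[:,350:]=0;wm[:170]=0;wm[285:]=0
c,_=max([(c,cv2.contourArea(c)) for c in cv2.findContours(wm,0,1)[0]],key=lambda t:t[1])
(cc,rad)=cv2.minEnclosingCircle(c);print("disc",cc,rad,ray("top",np.array(cc),.044))
print(goto([.646,.03,.25],np.radians(33.5)))
E
```

```text
dict_keys(['mtx', 'pose'])
318 ctr [0.4382657  0.03516732]
ptr ang 159.36915344878537 0.18132615959648504
red 458 [0.64905914 0.02469352 0.124     ] 29.24906600078104
0.72 [array([ 0.58155172, -0.01932691,  0.044     ])]
disc (293.0418701171875, 219.7230682373047) 50.289791107177734 [ 0.58047724 -0.02120147  0.044     ]
(array([ 23.605, -10.419,  -0.749]), array([ 0.   ,  0.   , -0.669]))
```

{"method": "play_rows", "body": {
  "moves": [-1,0.5,-0.2,-0.3,0,0,0,-1,1.7,-0.8,-0.8,0,0,0,-1,3.2,-1.4,-0.8,0,0,-0.1,-1,4.7,-2.1,-0.8,0,0,-0.2,-1,6.2,-2.75,-0.8,0,0,-0.3,-1,7.7,-3.4,-0.8,0,0,-0.4,-1,9.2,-4.1,-0.8,0,0,-0.5,-1,10.7,-4.75,-0.8,0,0,-0.6,-1,12,-5.3,-0.8,0,0,-0.67,-1,12,-5.3,-0.8,0,0,-0.67],
  "grip_force": 25
}}

```text
time: 2.1
tool_pos: [0.4458, -0.2129, 0.2518]
orientation: [3.141, -0.0, 0.588]
contact_force: [0.6, -0.1, 0.5]
gripper_width: 0.0853
finger_force: 0.0
```

Run:
```python
from h import *
print(goto([.64,.025,.25],np.radians(32)))
```

```text
(array([11.742, -3.604,  0.077]), array([ 0.003, -0.003,  0.171]))
```

{"method": "play_rows", "body": {
  "moves": [-1,0.6,-0.2,0,0,0,0,-1,1.9,-0.6,0,0,0,0,-1,3.4,-1.05,0,0,0,0,-1,4.9,-1.5,0,0,0,0,-1,6.4,-2,0,0,0,0,-1,7.9,-2.4,0,0,0,0,-1,9.4,-2.9,0,0,0,0,-1,10.8,-3.3,0,0,0,0,-1,11.7,-3.6,0,0,0,0,-1,11.7,-3.6,0,0,0,0]
}}

```text
time: 3.35
tool_pos: [0.6393, 0.0226, 0.2508]
orientation: [-3.141, 0.0, 0.586]
contact_force: [-0.1, 0.2, 0.4]
gripper_width: 0.0855
finger_force: 0.0
```

Run:
```python
from h import *
T=imaging.camera_model("wrist")["pose"];print(T.round(3))
snap("wrist","w1.png")
for t in["red_knob","axis","front_spot"]: print(t,find(t,"wrist"))
snap("side")
for t in["red_knob","axis","front_spot"]: print(t,find(t,"side"))
```

```text
[[ 0.553  0.796  0.247  0.703]
 [-0.833  0.529  0.163  0.065]
 [-0.001 -0.296  0.955  0.393]
 [ 0.     0.     0.     1.   ]]
red_knob [(0.86, array([0.6477, 0.0223, 0.1468]))]
axis [(0.94, array([ 0.5771, -0.0182,  0.1461]))]
front_spot []
red_knob [(0.91, array([0.6466, 0.0266, 0.1477]))]
axis [(0.62, array([ 0.5804, -0.0195,  0.1491]))]
front_spot [(0.68, array([0.4948, 0.0145, 0.1502]))]
```

View pics/w1.png

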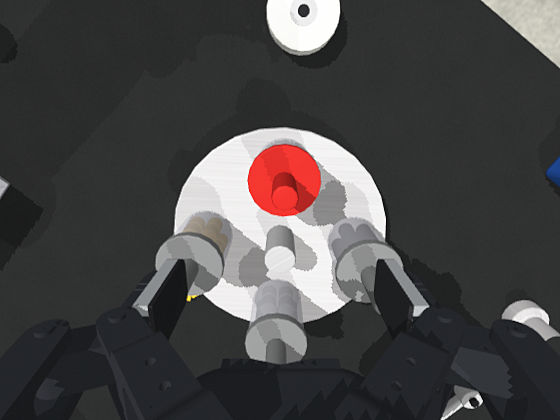

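The wrist view shows the red lid centred at about (285,180), its knob top at (285,197), and the hub at (279,258). The fingers straddle the neighbouring jars with free space.

```bash
cat >> h.py <<'E'
def redmask(im):
    h=cv2.cvtColor(im,cv2.COLOR_RGB2HSV)
    return cv2.inRange(h,(0,150,60),(8,255,255))|cv2.inRange(h,(172,150,60),(180,255,255))
E
python3 - <<'E'
from h import *
im=cv2.imread("pics/w1.png")[:,:,::-1]
m=redmask(np.ascontiguousarray(im))
c=max(cv2.findContours(m,0,1)[0],key=cv2.contourArea)
e=cv2.fitEllipse(c);print(e)
k=ray("wrist",np.array(e[0]),.124);print(k)
for ax in([.5775,-.0185],[.5755,-.0165],[.580,-.02]):
  d=k[:2]-ax;print(ax,np.hypot(*d),np.degrees(np.arctan2(*d[::-1])))
print(ray("wrist",np.array([285,197]),.174),ray("wrist",np.array([279,260]),.12))
a=np.radians(30.5);print(goto([k[0],k[1],.1303+.006],a))
E
```

```text
((283.76947021484375, 179.84413146972656), (70.72628021240234, 71.85750579833984), 86.72000885009766)
[0.65108244 0.0256312  0.124     ]
[0.5775, -0.0185] 0.08580173680735162 30.953295523950377
[0.5755, -0.0165] 0.0865317457411526 29.136187837418927
[0.58, -0.02] 0.08446845222212077 32.69833293564447
[0.65068757 0.02494032 0.174     ] [ 0.58355029 -0.01404385  0.12      ]
(array([0.513, 0.114, 4.609]), array([ 0.001, -0.001,  0.296]))
```

{"method": "play_rows", "body": {
  "moves": [-1,0.25,0.05,0.4,0,0,0.15,-1,0.5,0.1,1,0,0,0.3,-1,0.5,0.1,1.7,0,0,0.3,-1,0.5,0.1,2.4,0,0,0.3,-1,0.5,0.1,3.1,0,0,0.3,-1,0.5,0.1,3.7,0,0,0.3,-1,0.5,0.1,4.2,0,0,0.3,-1,0.5,0.1,4.5,0,0,0.3,-1,0.5,0.1,4.6,0,0,0.3,-1,0.5,0.1,4.6,0,0,0.3]
}}

```text
time: 5.0
tool_pos: [0.6509, 0.0262, 0.1366]
orientation: [3.141, -0.0, 0.532]
contact_force: [0.5, -0.9, 0.5]
gripper_width: 0.0852
finger_force: 0.0
```

Run:
```python
from h import *
snap("wrist","w2.png");print(find("red_knob","wrist"),find("axis","wrist"))
```

```text
[(0.93, array([0.6459, 0.022 , 0.1435]))] []
```

View pics/w2.png

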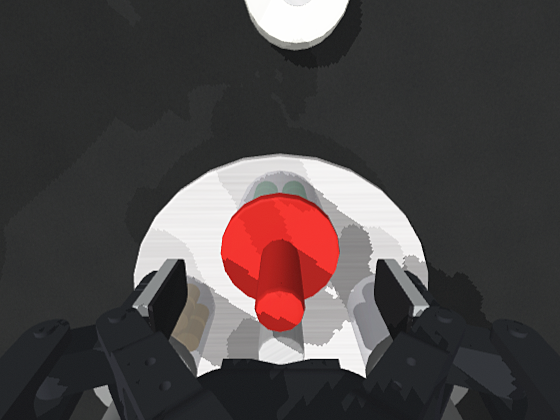

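Knob is centred between the fingers (knob top at (279,311), lid at (280,247), pads at columns 160/400). Quick radial check before closing.

Run:
```python
from h import *
print(ray("wrist",np.array([279.5,311]),.174),ray("wrist",np.array([280,247]),.124))
```

```text
[0.65119275 0.02689839 0.174     ] [0.65398696 0.02835194 0.124     ]
```

{"method": "play_rows", "body": {
  "moves": [0,0,0,0,0,0,0,0.3,0,0,0,0,0,0,0.5,0,0,0,0,0,0,0.6,0,0,0,0,0,0,0.7,0,0,0,0,0,0,0.8,0,0,0,0,0,0,1,0,0,0,0,0,0,1,0,0,0,0,0,0,1,0,0,0,0,0,0,1,0,0,0,0,0,0],
  "grip_force": 25
}}

```text
time: 6.4
tool_pos: [0.6508, 0.0263, 0.1364]
orientation: [3.142, -0.0, 0.532]
contact_force: [-1.6, -0.2, 2.4]
gripper_width: 0.0192
finger_force: 24.9
```

Gripped at 25 N, 19 mm wide. Leading counter-clockwise along the 85 mm arc, first 45°.

{"method": "play_rows", "body": {
  "moves": [1,-0.005,-0.178,0,0,0,-0.3,1,-0.042,-0.532,0,0,0,-0.9,1,-0.116,-0.88,0,0,0,-1.5,1,-0.226,-1.218,0,0,0,-2.1,1,-0.371,-1.544,0,0,0,-2.7,1,-0.549,-1.852,0,0,0,-3.3,1,-0.758,-2.14,0,0,0,-3.9,1,-0.913,-2.319,0,0,0,-4.3,1,-0.996,-2.404,0,0,0,-4.5,1,-0.996,-2.404,0,0,0,-4.5]
}}

```text
time: 7.65
tool_pos: [0.5987, 0.0656, 0.1364]
orientation: [-3.141, -0.0, 1.317]
contact_force: [-2.9, 1.8, 3.5]
gripper_width: 0.019
finger_force: 25.2
```

Run:
```python
from h import *
s=r.get_state();print(s["contact_force"],s["tool_pos"],s["orientation"])
snap("side")
print(find("red_knob","side"),find("axis","side"))
snap("wrist");print(find("red_knob","wrist"),find("axis","wrist"))
```

```text
[-2.87420367  1.82846777  3.48245991] [0.59865102 0.06558909 0.13637461] [-3.14115128e+00 -2.91786220e-04  1.31705323e+00]
[(0.77, array([0.5959, 0.0631, 0.1493]))] [(0.73, array([ 0.582 , -0.0179,  0.1499]))]
[(0.65, array([0.5958, 0.0642, 0.1424]))] []
```

{"method": "play_rows", "body": {
  "moves": [1,-0.005,-0.178,0,0,0,-0.3,1,-0.042,-0.532,0,0,0,-0.9,1,-0.116,-0.88,0,0,0,-1.5,1,-0.226,-1.218,0,0,0,-2.1,1,-0.371,-1.544,0,0,0,-2.7,1,-0.549,-1.852,0,0,0,-3.3,1,-0.758,-2.14,0,0,0,-3.9,1,-0.913,-2.319,0,0,0,-4.3,1,-0.996,-2.404,0,0,0,-4.5,1,-0.996,-2.404,0,0,0,-4.5]
}}

```text
time: 9.2
tool_pos: [0.5337, 0.057, 0.1363]
orientation: [-3.141, -0.002, 2.104]
contact_force: [-6.6, 7.0, 5.7]
gripper_width: 0.0193
finger_force: 25.5
```

Run:
```python
from h import *
s=r.get_state();print(s["contact_force"],s["tool_pos"],s["orientation"])
print(imaging.camera_model("wrist")["pose"][:3,3])
for c in("wrist","side"):
    im=snap(c,f"{c}3.png");print(c,[(t,find(t,c)) for t in("red_knob","axis","front_spot")])
    h=cv2.cvtColor(im,cv2.COLOR_RGB2HSV);ym=cv2.inRange(h,(20,150,100),(35,255,255))
    for q in cv2.findContours(ym,0,1)[0]:
        if cv2.contourArea(q)>60:
            M=cv2.moments(q);p=ray(c,np.array([M["m10"],M["m01"]])/M["m00"],.01)
            w=[ray(c,x[0].astype(float),.01)[:2] for x in q];f=max(w,key=lambda x:np.hypot(*(x-[.5775,-.0185])))
            print("yel",p.round(4),"tip",f.round(4),cv2.contourArea(q))
```

```text
[-6.62210869  6.97651364  5.70680275] [0.53370876 0.0570104  0.13631902] [-3.14096843e+00 -1.91685439e-03  2.10356238e+00]
[0.49627675 0.12231215 0.27820752]
wrist [('red_knob', [(0.86, array([0.5312, 0.0518, 0.1424]))]), ('axis', []), ('front_spot', [])]
yel [0.438  0.0402 0.01  ] tip [0.4061 0.0513] 3012.0
side [('red_knob', [(0.83, array([0.5294, 0.0569, 0.1476]))]), ('axis', [(0.72, array([ 0.5809, -0.0185,  0.1487]))]), ('front_spot', [(0.59, array([0.494 , 0.0153, 0.1465]))])]
yel [0.4429 0.0436 0.01  ] tip [0.4063 0.065 ] 314.0
```

View pics/wrist3.png

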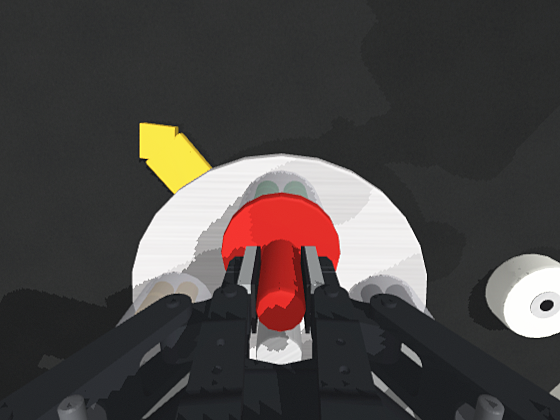

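View pics/side3.png

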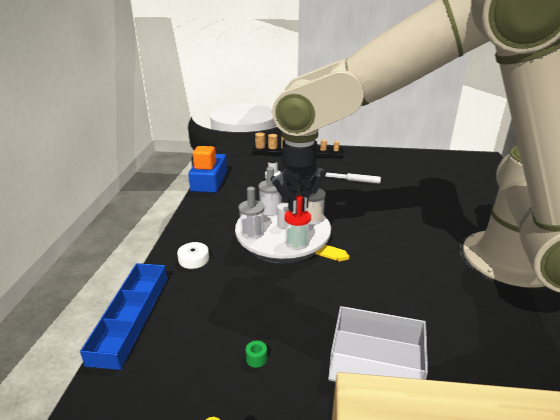

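The wrist view shows the knob held (280,310) with the pointer tip at (140,124) to the left. The side view shows the red jar near (298,225), still short of the pointer at (335,252). About 38° remain; the light outward force (about 9 N) says the axis lies 1–2 mm further outward, so I'll blend that in.

{"method": "play_rows", "body": {
  "moves": [1,0.015,-0.18,0,0,0,-0.3,1,0.0,-0.48,0,0,0,-0.8,1,-0.04,-0.78,0,0,0,-1.3,1,-0.106,-1.075,0,0,0,-1.8,1,-0.21,-1.355,0,0,0,-2.3,1,-0.338,-1.625,0,0,0,-2.8,1,-0.489,-1.882,0,0,0,-3.3,1,-0.607,-2.05,0,0,0,-3.65,1,-0.66,-2.12,0,0,0,-3.8,1,-0.66,-2.12,0,0,0,-3.8]
}}

```text
time: 10.85
tool_pos: [0.4966, 0.0147, 0.1363]
orientation: [-3.14, -0.001, 2.767]
contact_force: [-6.4, -0.3, 5.8]
gripper_width: 0.0194
finger_force: 25.5
```

Run:
```python
from h import *
s=r.get_state();print(s["contact_force"],s["moment"],s["tool_pos"],s["orientation"])
print(imaging.camera_model("wrist")["pose"].round(4))
for c in("wrist","top"):
    im=snap(c,f"{c}4.png");print(c,[(t,find(t,c)) for t in("red_knob","axis","front_spot")])
    h=cv2.cvtColor(im,cv2.COLOR_RGB2HSV);ym=cv2.inRange(h,(20,150,100),(35,255,255))
    if c=="top": ym[:,:200]=0;ym[:,330:]=0
    for q in cv2.findContours(ym,0,1)[0]:
        if cv2.contourArea(q)>60:
            M=cv2.moments(q);uv=np.array([M["m10"],M["m01"]])/M["m00"];p=ray(c,uv,.01)
            w=np.array([ray(c,x[0].astype(float),.01)[:2] for x in q]);f=max(w,key=lambda x:np.hypot(*(x-[.5775,-.0185])))
            print("yel",uv,p.round(4),"tip",f.round(4),cv2.fitLine(w.astype(np.float32),2,0,.01,.01).ravel())
```

```text
[-6.44850534 -0.27855686  5.79326353] [ 0.13417743  1.02082477 -0.20834844] [0.49658207 0.01474265 0.13631406] [-3.14045805e+00 -1.13073231e-03  2.76651600e+00]
[[ 0.3656 -0.8898 -0.2731  0.4273]
 [ 0.9308  0.3491  0.1085  0.043 ]
 [-0.0012 -0.2938  0.9559  0.2781]
 [ 0.      0.      0.      1.    ]]
wrist [('red_knob', []), ('axis', []), ('front_spot', [(0.97, array([0.4978, 0.0138, 0.1486]))])]
yel [279.4691936  118.39630525] [0.438  0.0378 0.01  ] tip [0.4058 0.051 ] [ 0.9331978  -0.35936308  0.4407147   0.03693672]
top [('red_knob', []), ('axis', [(0.55, array([ 0.5769, -0.019 ,  0.1488]))]), ('front_spot', [])]
```

View pics/wrist4.png

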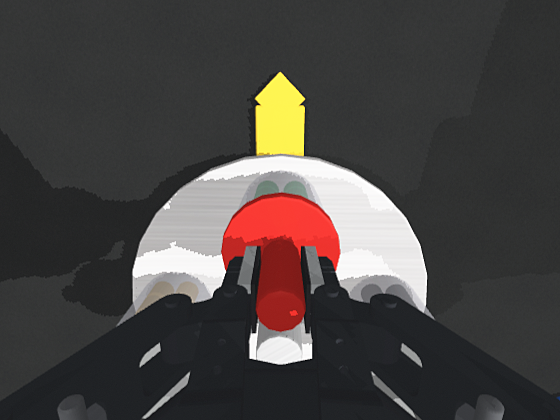

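The pointer (tip (280,72), shaft at column 280), lid, knob and hub all lie on column 280, so the jar is in line with the pointer. The network's front_spot is within 1.5 mm of the tool. Holding briefly, then handing in.

{"method": "play_rows", "body": {
  "moves": [1,0,0,0,0,0,0,1,0,0,0,0,0,0,1,0,0,0,0,0,0,1,0,0,0,0,0,0,1,0,0,0,0,0,0,1,0,0,0,0,0,0,1,0,0,0,0,0,0,1,0,0,0,0,0,0,1,0,0,0,0,0,0,1,0,0,0,0,0,0]
}}

```text
time: 12.5
tool_pos: [0.4966, 0.0148, 0.1363]
orientation: [-3.14, -0.001, 2.766]
contact_force: [-7.9, 0.4, 7.3]
gripper_width: 0.0192
finger_force: 25.5
```

```bash
python3 -c "
from station import r
print(r.get_state()['tool_pos'],r.get_state()['finger_force']);print(r.finish_job())"
```

```text
[0.49662261 0.01481458 0.13634952] 25.494524538517
the job is handed in; nothing more can be done
None
```

The red jar now faces front, in line with the yellow pointer to within about 1.5 mm at the knob; the gripper still holds the knob at about 25 N with the turntable still, and the job was handed in at about 12.5 s.

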